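Lock the selector shaft with its rigging pin

ROBOT

A 6-joint arm with a two-finger parallel gripper is mounted at the origin on a cart in front of the work surface, level with it; the furniture and walls round the work are solid. World frame = base frame: x ahead of the robot, y to its left, z up, the work surface at z = 0. Lengths are in m, angles in degrees, forces in N, time in s.
With the tool pointing down it reaches from about 0.35 to 0.875 m from the base axis. Payload 4.2 kg.
Tool frame: the origin (TCP) lies midway between the tips of the shut fingers; the grasp point (between the pads) lies 19 mm behind it (manip.grip_depth is the distance from the TCP to the grasp point, in m); z points along the fingers, y is the line along which they close (so a half turn about z gives the same grasp; the last joint's range is limited). The gripper opens to 85 mm and grips with 20 to 120 N. Pads are 22 mm wide; open, the fingers measure 114 mm over their backs; the gripper's body (76 mm by 85 mm) begins 54 mm behind the grasp point. The pads swing forward as they close: fully open they stand 13 mm farther back than shut.
Start: joints at [-48.495, 22.042, 0.453, 0, -68.411, -14.817], TCP at [0.281, -0.558, 0.231] pointing down, gripper open.
Joint ranges: [-179.83, 179.83], [-69.29, 118.12], [-61.27, 80.66], [-181.25, 117.63], [-171.15, -9.14], [-177.46, 177.46]. Speed limits (degrees/s): [159.86, 159.86, 180, 180, 180, 180].

INTERFACE

Orientations are given as [roll, pitch, yaw] about the fixed x, y, z axes, in that order (R = Rz(yaw) Ry(pitch) Rx(roll)).
In Python, from station import manip gives the robot as it stands.
- The arm moves only by the tool send_rows, never from a script. Its argument "deltas" is a list of rows, each an object of numbers: "hand": the gripper's target within -1 to 1 (fully open at 1, half-way at 0, shut at -1); "x", "y", "z": the shift along the tool's x, y, z in cm; "spin": the turn about the tool's z in degrees. In form: [{"hand": .., "x": .., "y": .., "z": .., "spin": ..}, ...]. A call has exactly 10 rows; each row is the pose to reach, as a shift and turn from the pose commanded when the call began, along the tool's axes at that moment; what a row does not reach only later rows make up. A row lasts 1/8 s, in which the tool goes at most 62.5 mm and 10.7 degrees, less where a joint would pass 70% of its speed; a pose out of reach is approached as far as the arm can. A call with a gripper value outside its range is refused whole. The fingers move at their own pace and stop on an object; "squeeze" is the grip in N (left out, the last holds). Time passes only in rows, so rows that repeat a pose let the fingers close, or fill a call up. It gives the time, the measured TCP pose, the force, the opening and the grip force at its end, in the units of the state.
- manip.state(): the state, without advancing time (a new reading comes with each control period).
- manip.capture(name): name is "scene" or "top" or "wrist"; returns a dict with "color" (420x560x3 uint8, red, green, blue), "z_map" (420x560 float32, m along the optical axis (not along the pixel's ray), 0 where there is no reading), "fx", "fy", "cx", "cy" (pixels), "rvec" (rotation vector, rad) and "tvec" (3), from world to camera coordinates, as OpenCV has them. Camera axes: x right, y down, z forward; pixel columns grow to the right and rows downward; lengths in m; the calibration is good to about 2 mm. A picture is of the moment at which its call begins.
- manip.finish_job(): hands the job in; it is judged then, once.
The state is a dict: "time": time; "qpos": joint angles; "qd": joint speeds; "tau": joint torques, N m; "position": TCP position; "eef_rot": TCP orientation; "wrist_force": force on the tool from outside, world axes, zero at the start; "moment": the same for the moment, N m; "gripper_width": finger opening in m; "grasp_force": force on a finger pad.
Only numpy, scipy, OpenCV 4.12 (cv2) and the standard library are available. Lean on these libraries where they do the work, as an engineer would, in place of code of your own. Each camera call takes 0.05 s, during which the arm holds its last target. There are 200 camera calls.

TASK

The selector shaft in the green pedestal has to be locked before its linkage is adjusted. Take the red-headed rigging pin out of the wooden block and stand it in the steel bush on top of the pedestal, turn the shaft gently with its hand crank until you feel the pin drop into the shaft's hidden cross-hole, then press the pin fully home so that its head sits flush on the bush. Never force the crank against the pin or ram the pin down, and leave the other things where they are.

Things in the scene. Friction and masses are not known exactly. Their poses are not given: they have to be found in the camera images.
- pedestal: green cast pedestal fixed to the bench, base 112 x 190 mm, 110 mm high; origin at the centre of its underside, z up. A level steel shaft (32 mm thick, axis 66 mm above the bench) runs along its y axis; the boss with the vertical pin bore is at y = +40 mm, the hand crank at y = -40 mm. Inside the boss the bore (13.6 mm) crosses the shaft, which has a 14 mm cross-hole, out of sight
- bush_mouth (a point): centre of the top face of the steel guide bush, 32 mm across; mouth countersunk from 24 mm to the 13.6 mm bore in 6 mm. The solid shaft lies 28 mm below this face. With the cross-hole in line (to about 3 degrees) the pin falls some 42 mm farther onto a spring plunger in the boss's lower wall; 12 to 20 N then presses it the last 9 mm or so home, and the plunger holds it
- lever (a joint): hand crank angle, rad: 0 = arm upright, positive leaning to the pedestal's +x, away from the robot; stops at +-1.15. Starts at -1.05 to -0.8. Clamped on the shaft at an unknown angle: the cross-hole comes in line between -0.3 and +0.5. 2 to 3 N at the handle turn it; it stays where left. With the pin dropped in it has 0.1 to 0.2 rad of play, then nips the pin; eased back to mid play it frees it
- crank_grip (a point): centre of the crank's black revolving handle, 24 mm thick and 66 mm long, level and parallel to the shaft, 95 mm from the shaft axis and 122 mm from the pin bore, measured along the shaft. It spins freely on its spindle, so a grip need not turn with the crank
- pin: steel rigging pin, red fluted head, 106 mm long, 140 g. Origin at the tip of its nose, z axis from nose to head. Shank 12 mm thick, 80 mm long with a fully round nose; head 27 mm thick, 26 mm high, 29 mm rim at its underside. Starts upright in one of the two holes of the wooden block, nose 10 mm above the bench, 40 mm deep in the block
- pin_shoulder (a point): centre of the flat underside of the red head, 80 mm from the nose along the pin; it rests on the top face of the bush when the pin is home
- pin_block: wooden tool block fixed on the bench, 52 x 124 x 50 mm, origin at the centre of its underside, with two 14 mm upright holes on its y axis, 31 mm either side of the centre; one holds the rigging pin, the other the drift punch
- drift_punch: black steel drift punch, 107 mm long, 17 mm thick at its upper part, standing in the other hole of the block; origin at its lower end. Stays there
- bearing: loose ball bearing, 62 mm across, 16 mm high, flat on the bench near its front edge; origin at its underside. A bystander
- spanner: loose combination spanner, 233 mm long, lying flat near the front of the bench; origin at its underside. A bystander
- grease_pot: loose grease pot with green lid, 65 mm across, 54 mm high; origin at its underside. A bystander
- threadlock: loose red and white bottle, 30 mm across, 92 mm high; origin at its underside. A bystander
Not all that is in view belongs to the job. What is meant by the pin is not pink or yellow, and is the smaller of those in its own colour.

How it is judged (in metres and radians):
On the way, in this order (a step that is already met when the one before it is completed fails the run):
1. the pin stands in the bush, its nose on the turned-away shaft (z of pin in the frame of bush_mouth between -0.034 and -0.022 m and horizontal distance between pin and bush_mouth below 0.005 m), for 0.2 s.
2. the shaft has been turned into line and the pin has dropped into its cross-hole (z of pin in the frame of bush_mouth below -0.05 m and horizontal distance between pin and bush_mouth below 0.005 m and value of joint lever above -0.45 rad), for 0.2 s.
At the end, for the whole second after the job is handed in: The pin is through the shaft's cross-hole and fully home: underside of its head within 1.5 mm of the bush's top face, nose within 5 mm of the bore's axis, pin upright within 0.08 rad, at rest and released (z of pin_shoulder in the frame of bush_mouth between -0.0015 and 0.0015 m and horizontal distance between pin and bush_mouth below 0.005 m and angle between pin's own z axis and vertical below 0.08 rad and linear speed of pin below 0.02 m/s); the robot touches nothing.
It fails at once if the pin is forced: more than 110 N between the pin and the pedestal with its shaft (crank pushed on against the pin with more than about 18 N, or the pin rammed down) (contact force between pin and pedestal above 110 N).
It fails at once if a bystander is moved by more than 25 mm, or the drift punch is pulled out of the block (distance of any of bearing, spanner, grease_pot, threadlock, drift_punch from where it was at the start of the episode above 0.025 m).
It also fails if it takes over 72 s, if anything falls off the work surface, if the arm or the gripper's body presses on something with over 40 N, if the wrist force passes 120 N, or if a joint passes its speed limit or range.

## Working session

There is one attempt and no reset: what is moved stays moved. The work goes in short steps, Python scripts to look and compute and a tool call to move; the robot and the scene stay as the last step left them, time stands still between calls to the robot, and variables do not carry over. Pictures are saved under pics/ and viewed, at most 10 in all, crops included, and the job is handed in when it is done.

Besides the shell and the picture viewer there is one more tool, called after ">>>" as a command line: name --argument value ..., lists and objects as JSON in quotes. send_rows: Moves the arm, as the interface text tells. Its arguments: {"type":"object","properties":{"deltas":{"type":"array"},"squeeze":{"type":"number"}},"required":["deltas"]}

```bash
mkdir -p pics
cat > h.py <<'E'
import numpy as np, cv2
from station import manip
def cap(n):
    c=manip.capture(n); c['R']=cv2.Rodrigues(np.array(c['rvec'],float))[0]; c['t']=np.array(c['tvec'],float).ravel(); return c
def ray(c,u,v):
    d=c['R'].T@np.array([(u-c['cx'])/c['fx'],(v-c['cy'])/c['fy'],1.]); return -c['R'].T@c['t'],d
def onz(c,u,v,z):
    o,d=ray(c,u,v); return o+d*(z-o[2])/d[2]
def cloud(c):
    v,u=np.mgrid[:420,:560]; z=c['z_map']
    P=np.stack([(u-c['cx'])/c['fx']*z,(v-c['cy'])/c['fy']*z,z],-1)
    W=(P-c['t'])@c['R']; W[z==0]=np.nan; return W
def save(c,n): cv2.imwrite('pics/'+n,cv2.cvtColor(c['color'],cv2.COLOR_RGB2BGR))
def proj(c,p):
    q=c['R']@np.array(p)+c['t']; return c['fx']*q[0]/q[2]+c['cx'],c['fy']*q[1]/q[2]+c['cy']
E
python3 - <<'E'
from h import *
print(manip.state())
a=cap('top');b=cap('scene')
im=np.hstack([a['color'],b['color']])
save(a,'top.png');save(b,'scene.png')
for c in(a,b):print(-c['R'].T@c['t'],c['fx'],c['R'][2])
E
```

```text
{'time': 0.0, 'qpos': array([-4.84969841e+01,  2.20901585e+01,  3.79021960e-01, -2.73610712e-02,
       -6.84111187e+01, -1.48160416e+01]), 'qd': array([ 0.07298819, -0.03166157, -0.04533659,  0.05406589, -0.03337919,
        0.0607826 ]), 'tau': array([ 1.95543362e-03, -3.92291558e+01,  1.88406318e+01,  4.18618217e+00,
       -4.56388952e-03, -6.68860125e-06]), 'position': array([ 0.2804382 , -0.55789409,  0.23022698]), 'eef_rot': array([ 1.79875307e+02, -6.68831711e-03, -1.53323113e+02]), 'wrist_force': array([ 0.49418718, -0.67105776, -0.28767867]), 'moment': array([-0.01346079,  0.04592954, -0.02076579]), 'grasp_force': 0.0, 'gripper_width': 0.0855359072979383}
[0.52462916 0.09483958 1.01110931] 380.0303910464687 [ 0.03592696  0.0030346  -0.99934981]
[0.05044953 0.59659538 0.58356354] 380.3971271244785 [ 0.58076052 -0.60329172 -0.54658605]
```

View pics/top.png

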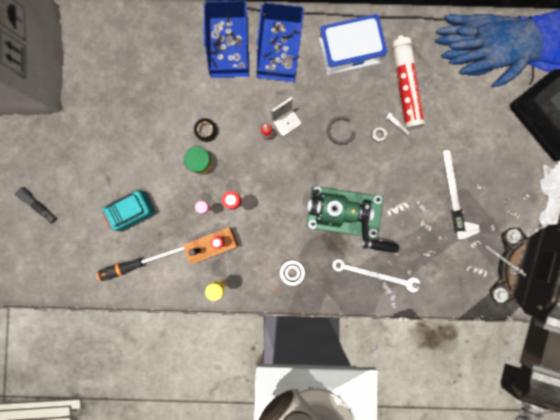

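View pics/scene.png

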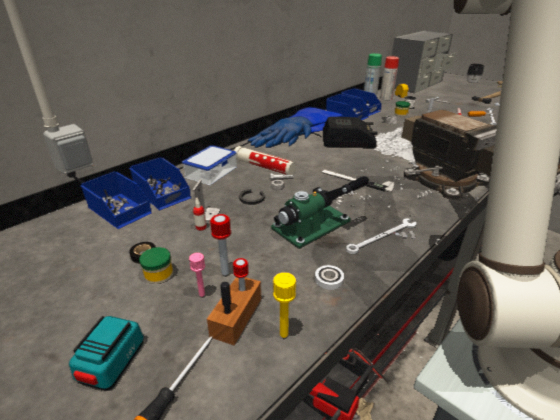

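The top view shows the block at (210,246), with the target red pin head at (218,242) and the punch at (195,250). The larger red pin at (232,200) is a decoy. The bush is at (335,208), and the crank handle at about (380,245) is leaning toward the robot.

Run:
```python
from h import *
a=cap('top');b=cap('scene')
def hsv(c): return cv2.cvtColor(c['color'],cv2.COLOR_RGB2HSV)
def big(m,n=1):
    cs,_=cv2.findContours(m.astype(np.uint8),cv2.RETR_EXTERNAL,cv2.CHAIN_APPROX_NONE)
    return sorted(cs,key=cv2.contourArea)[::-1][:n]
H=hsv(a);W=cloud(a)
red=((H[...,0]<6)|(H[...,0]>174))&(H[...,1]>160)&(H[...,2]>90)
m=np.zeros(red.shape,bool);m[232:252,206:232]=1
c=big(red&m)[0];(u,v),r=cv2.minEnclosingCircle(c);print('pin',u,v,r,onz(a,u,v,.116))
K=red&m;print('cloud red',np.nanmedian(W[K],0),np.nanmax(W[K][:,2]))
br=(H[...,0]>4)&(H[...,0]<20)&(H[...,1]>130);m[:]=0;m[225:268,178:240]=1
c=big(br&m)[0];R=cv2.minAreaRect(c);P=[onz(a,*p,.05)[:2] for p in cv2.boxPoints(R)]
print('block',onz(a,*R[0],.05),np.round(P,4),[np.linalg.norm(P[i]-P[i-1]) for i in range(4)])
# pedestal
L=W.reshape(-1,3)
g=(H[...,0]>60)&(H[...,0]<95)&(H[...,1]>90);m[:]=0;m[175:260,295:400]=1
c=big(g&m)[0];R=cv2.minAreaRect(c);P=[onz(a,*p,.012)[:2] for p in cv2.boxPoints(R)]
print('ped',onz(a,*R[0],.012),np.round(P,4),[np.linalg.norm(P[i]-P[i-1]) for i in range(4)])
for nm,c in(('top',a),('scene',b)):
    w=cloud(c).reshape(-1,3); p0=onz(a,335,208,.11)
    s=w[(np.hypot(*(w[:,:2]-p0[:2]).T)<.03)&(w[:,2]>.102)]
    print(nm,'bush',len(s),np.median(s,0),(s.min(0)+s.max(0))/2,s.max(0)-s.min(0))
    k=w[(w[:,0]>p0[0]-.16)&(w[:,0]<p0[0]+.05)&(w[:,1]<p0[1]-.06)&(w[:,1]>p0[1]-.2)&(w[:,2]>.1)&(w[:,2]<.2)]
    print('handle',len(k),np.median(k,0),k.min(0),k.max(0))
    if len(k)>10: print(cv2.fitLine(k[:,:2].astype(np.float32),2,0,.01,.01).ravel())
x=a['color'][170:265,290:405];cv2.imwrite('pics/ped.png',cv2.resize(x[...,::-1],None,fx=6,fy=6,interpolation=2))
```

```text
pin 217.88461303710938 241.8076934814453 5.606787204742432 [0.47876819 0.24883228 0.116     ]
cloud red [0.48164282 0.24180993 0.11494371] 0.12206006381612515
block [0.46598314 0.27897179 0.05      ] [[0.4652 0.3475]
 [0.5139 0.2304]
 [0.4668 0.2105]
 [0.4182 0.3274]] [np.float64(0.05105342203505249), np.float64(0.12682345200000425), np.float64(0.05112607778931846), np.float64(0.12659274199062964)]
ped [ 0.54063105 -0.04564017  0.012     ] [[ 0.5292  0.0034]
 [ 0.5601  0.0007]
 [ 0.5521 -0.0947]
 [ 0.5212 -0.0919]] [np.float64(0.09562552730723525), np.float64(0.031069490756648988), np.float64(0.0957311396250916), np.float64(0.0310521008590674)]
top bush 230 [ 0.56583451 -0.02452983  0.10671458] [ 0.56627162 -0.02395118  0.1083387 ] [0.03856537 0.05278601 0.01258617]
handle 458 [ 0.48490866 -0.11729911  0.13680188] [ 0.46707142 -0.17132616  0.10010603] [ 0.53961816 -0.08683327  0.14453841]
[ 0.43768722  0.8991273   0.48905164 -0.12165435]
scene bush 139 [ 0.5627456  -0.02172755  0.10713438] [ 0.56316866 -0.02036418  0.10778037] [0.03617392 0.04168303 0.01131283]
handle 338 [ 0.4789812  -0.10761334  0.13218226] [ 0.46573506 -0.16920881  0.10075813] [ 0.53276348 -0.08634104  0.14253727]
[ 0.4591903   0.8883379   0.4844359  -0.11419635]
```

View pics/ped.png

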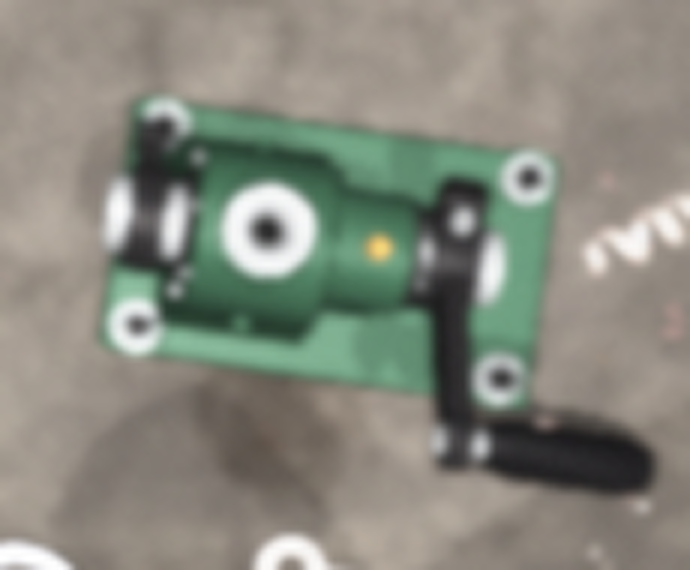

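The crop shows the bush centre at full-image (334.5,208.5) and the handle centre at about (384.5,246.3). The shaft runs about 9° clockwise in the image, along the washer rows.

```bash
cat >> h.py <<'E'
def go(x,y,z,yaw):
    s=manip.state();p=s['position'];w=np.radians(s['eef_rot'][2])
    d=np.array([x,y,z])-p; X=np.array([np.cos(w),np.sin(w)]);Y=np.array([np.sin(w),-np.cos(w)])
    sp=-((yaw-s['eef_rot'][2]+180)%360-180)
    print('go x %.2f y %.2f z %.2f spin %.1f (cm)'%(d[:2]@X*100,d[:2]@Y*100,-d[2]*100,sp),'dist',np.linalg.norm(d).round(3))
E
python3 - <<'E'
from h import *
a=cap('top')
px=lambda u,v,z:onz(a,290+u/6,170+v/6,z)
B=px(267,231,.11);print('bush',B)
w=[px(u,v,.013) for u,v in((163,120),(135,325),(528,178),(500,378))]
e=(w[2]+w[3]-w[0]-w[1])[:2];f=(w[0]+w[2]-w[1]-w[3])[:2];print(e,f,'yaw from e',np.degrees(np.arctan2(-e[1],-e[0]))-90,'from f',np.degrees(np.arctan2(f[1],f[0])), 'centre',np.mean(w,0))
Hc=px(567,458,.134);print('handle',Hc)
th=np.arctan2(-e[1],-e[0])-np.pi/2;ex=np.array([np.cos(th),np.sin(th)]);ey=np.array([-np.sin(th),np.cos(th)])
d=(Hc-B)[:2];print('handle rel bush in ped axes',d@ex,d@ey,'angle',np.arcsin(d@ex/.095),'z',.066+np.sqrt(.095**2-(d@ex)**2))
go(.479,.249,.23,-67.4)
E
```

```text
bush [ 0.56482278 -0.02416015  0.11      ]
[-0.03993659 -0.32041955] [ 0.17803927 -0.02070328] yaw from e -7.104618211171456 from f -6.632845524858209 centre [ 0.56155995 -0.06533946  0.013     ]
handle [ 0.47979246 -0.13788609  0.134     ]
handle rel bush in ped axes -0.07031166790885628 -0.12336942312469486 angle -0.8332529797796925 z 0.12988481318650552
go x -53.97 y 63.21 z 0.08 spin -85.9 (cm) dist 0.831
```

>>> send_rows --deltas '[{"hand": 0.3,"x": -5,"y": 6,"z": 0,"spin": -9},{"hand": 0.3,"x": -9,"y": 10.5,"z": 0,"spin": -18},{"hand": 0.3,"x": -13,"y": 15,"z": 0,"spin": -27},{"hand": 0.3,"x": -17,"y": 20,"z": 0,"spin": -36},{"hand": 0.3,"x": -21,"y": 24.5,"z": 0,"spin": -45},{"hand": 0.3,"x": -25,"y": 29,"z": 0,"spin": -54},{"hand": 0.3,"x": -29,"y": 34,"z": 0,"spin": -63},{"hand": 0.3,"x": -33,"y": 38.5,"z": 0,"spin": -70},{"hand": 0.3,"x": -37,"y": 43,"z": 0,"spin": -78},{"hand": 0.3,"x": -41,"y": 48,"z": 0,"spin": -85.9}]' --squeeze 40

```text
time: 1.5
position: [0.4302, 0.0505, 0.2317]
eef_rot: [-179.9, -0.0, -67.1]
wrist_force: [1.6, 0.5, 0.8]
gripper_width: 0.0556
grasp_force: 0.0
```

```bash
python3 -c "
from h import *
s=manip.state();print(s['time'],s['position'],s['eef_rot'],s['qpos'],s['gripper_width']);go(.479,.249,.20,-67.4)"
```

```text
1.5 [0.43024888 0.05053705 0.23173082] [-1.79930082e+02 -4.68933676e-03 -6.71206584e+01] [ 2.83540240e+01  2.88566812e+00 -2.47091929e+01  1.28020040e-02
 -6.23359877e+01 -5.48061652e+00] 0.055644574807419626
go x -16.39 y -12.21 z 3.17 spin 0.3 (cm) dist 0.207
```

>>> send_rows --deltas '[{"hand": 0.3,"x": -4,"y": -3,"z": 0.8,"spin": 0},{"hand": 0.3,"x": -8,"y": -6,"z": 1.6,"spin": 0},{"hand": 0.3,"x": -12,"y": -9,"z": 2.4,"spin": 0.3},{"hand": 0.3,"x": -15,"y": -11.2,"z": 3.2,"spin": 0.3},{"hand": 0.3,"x": -16.4,"y": -12.2,"z": 3.2,"spin": 0.3},{"hand": 0.3,"x": -16.4,"y": -12.2,"z": 3.2,"spin": 0.3},{"hand": 0.3,"x": -16.4,"y": -12.2,"z": 3.2,"spin": 0.3},{"hand": 0.3,"x": -16.4,"y": -12.2,"z": 3.2,"spin": 0.3},{"hand": 0.3,"x": -16.4,"y": -12.2,"z": 3.2,"spin": 0.3},{"hand": 0.3,"x": -16.4,"y": -12.2,"z": 3.2,"spin": 0.3}]'

```text
time: 2.75
position: [0.4798, 0.2463, 0.1996]
eef_rot: [-180.0, 0.0, -67.7]
wrist_force: [-0.7, 0.2, 0.0]
gripper_width: 0.0557
grasp_force: 0.0
```

Run:
```python
from h import *
a=cap('wrist');save(a,'w1.png')
H=cv2.cvtColor(a['color'],cv2.COLOR_RGB2HSV)
red=((H[...,0]<6)|(H[...,0]>174))&(H[...,1]>150)&(H[...,2]>70)
cs,_=cv2.findContours(red.astype(np.uint8),0,1)
for c in cs:
    if cv2.contourArea(c)>150:
        (u,v),r=cv2.minEnclosingCircle(c);print(u,v,r,onz(a,u,v,.116),onz(a,u,v,.103))
W=cloud(a);k=red&(W[...,2]>.108)&(W[...,2]<.124);print(k.sum(),np.nanmedian(W[k],0))
print(proj(a,(.479,.249,.116)));go(.479,.249,.093,-67.4)
```

```text
279.0 221.39999389648438 22.95134735107422 [0.47997648 0.25008658 0.116     ] [0.47836332 0.25421344 0.103     ]
143.10162353515625 123.15040588378906 44.78160095214844 [0.58630537 0.22139593 0.116     ] [0.59080073 0.22387453 0.103     ]
1182 [0.4861441  0.24524838 0.11621362]
(np.float64(280.8748185670646), np.float64(220.54236588811386))
go x -0.27 y -0.03 z 10.65 spin -0.3 (cm) dist 0.106
```

View pics/w1.png

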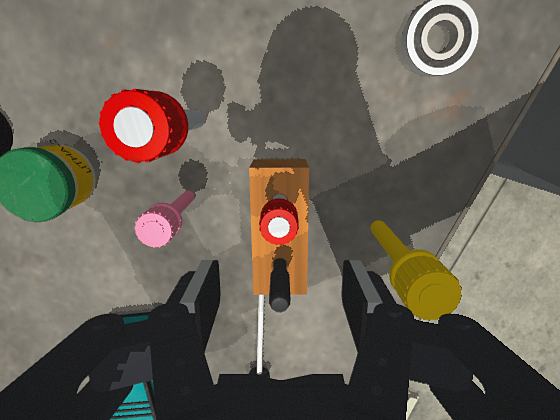

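The wrist view shows the target pin with its white top disc at (279,228), centred between the fingers. The larger red decoy (135,125) and the punch (280,285) are both clear of the fingers. I'll descend and grip.

>>> send_rows --deltas '[{"hand": 0.3,"x": -0.4,"y": -0.1,"z": 4,"spin": 0},{"hand": 0.3,"x": -0.4,"y": -0.1,"z": 8,"spin": 0},{"hand": 0.3,"x": -0.4,"y": -0.1,"z": 10.5,"spin": 0},{"hand": 0.3,"x": -0.4,"y": -0.1,"z": 11.4,"spin": 0},{"hand": 0.3,"x": -0.4,"y": -0.1,"z": 11.4,"spin": 0},{"hand": -0.6,"x": -0.4,"y": -0.1,"z": 11.4,"spin": 0},{"hand": -0.6,"x": -0.4,"y": -0.1,"z": 11.4,"spin": 0},{"hand": -0.6,"x": -0.4,"y": -0.1,"z": 11.4,"spin": 0},{"hand": -0.6,"x": -0.4,"y": -0.1,"z": 11.4,"spin": 0},{"hand": -0.6,"x": -0.4,"y": -0.1,"z": 11.4,"spin": 0}]' --squeeze 40

```text
time: 4.05
position: [0.4799, 0.2513, 0.0865]
eef_rot: [-179.9, 0.0, -67.7]
wrist_force: [-1.5, -0.4, 6.2]
gripper_width: 0.0265
grasp_force: 39.3
```

>>> send_rows --deltas '[{"hand": -0.6,"x": 0,"y": 0,"z": -1,"spin": 0},{"hand": -0.6,"x": 0,"y": 0,"z": -3,"spin": 0},{"hand": -0.6,"x": 0,"y": 0,"z": -5.5,"spin": 0},{"hand": -0.6,"x": 0,"y": 0,"z": -8,"spin": 0},{"hand": -0.6,"x": 0,"y": 0,"z": -10.5,"spin": 0},{"hand": -0.6,"x": 0,"y": 0,"z": -13,"spin": 0},{"hand": -0.6,"x": 0,"y": 0,"z": -15,"spin": 0},{"hand": -0.6,"x": 0,"y": 0,"z": -15.5,"spin": 0},{"hand": -0.6,"x": 0,"y": 0,"z": -15.5,"spin": 0},{"hand": -0.6,"x": 0,"y": 0,"z": -15.5,"spin": 0}]'

```text
time: 5.3
position: [0.4785, 0.2503, 0.2391]
eef_rot: [179.9, -0.0, -67.7]
wrist_force: [0.2, 0.3, -1.0]
gripper_width: 0.0265
grasp_force: 39.9
```

Run:
```python
from h import *
a=cap('scene');save(a,'s2.png');go(.5648,-.0242,.242,-97)
```

```text
go x 28.67 y 2.44 z -0.29 spin 29.3 (cm) dist 0.288
```

View pics/s2.png

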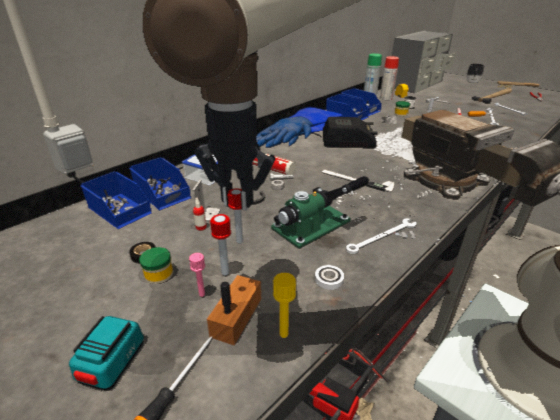

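The pin is in the gripper and hanging straight. Next I'll carry it over to the bush.

>>> send_rows --deltas '[{"hand": -0.6,"x": 3,"y": 0.3,"z": 0,"spin": 4},{"hand": -0.6,"x": 7,"y": 0.6,"z": 0,"spin": 8},{"hand": -0.6,"x": 11.5,"y": 1,"z": 0,"spin": 12},{"hand": -0.6,"x": 16,"y": 1.4,"z": 0,"spin": 17},{"hand": -0.6,"x": 20.5,"y": 1.8,"z": 0,"spin": 22},{"hand": -0.6,"x": 25,"y": 2.1,"z": 0,"spin": 27},{"hand": -0.6,"x": 27.8,"y": 2.4,"z": 1,"spin": 29.3},{"hand": -0.6,"x": 28.7,"y": 2.4,"z": 2.2,"spin": 29.3},{"hand": -0.6,"x": 28.7,"y": 2.4,"z": 2.4,"spin": 29.3},{"hand": -0.6,"x": 28.7,"y": 2.4,"z": 2.4,"spin": 29.3}]'

```text
time: 6.6
position: [0.5656, -0.0231, 0.2161]
eef_rot: [180.0, -0.0, -96.9]
wrist_force: [0.5, 0.4, -1.2]
gripper_width: 0.0262
grasp_force: 39.9
```

Run:
```python
from h import *
s=manip.state();print(s['position'],s['eef_rot'])
a=cap('wrist');b=cap('scene');p=s['position']
print('exp nose/bush/shoulder in wrist',proj(a,p-[0,0,.0765]),proj(a,(.5648,-.0242,.11)),proj(a,p+[0,0,.0035]))
print('scene',proj(b,p-[0,0,.0765]),proj(b,(.5648,-.0242,.11)))
u,v=map(int,proj(b,(.5648,-.0242,.13)))
x=cv2.resize(b['color'][v-50:v+50,u-50:u+50],(500,500),interpolation=2);x=np.hstack([x,np.zeros_like(x)[:,:0]])
y=cv2.resize(a['color'][120:320,220:340],(300,500),interpolation=2)
cv2.imwrite('pics/c3.png',np.hstack([x,y])[...,::-1]);print(u-50,v-50)
```

```text
[ 0.56564085 -0.02312041  0.21607822] [ 1.79967161e+02 -1.02345203e-02 -9.69350858e+01]
exp nose/bush/shoulder in wrist (np.float64(280.68893089144575), np.float64(219.74454538703236)) (np.float64(281.57588004200085), np.float64(205.93016201540468)) (np.float64(280.8677647680147), np.float64(275.73138639352663))
scene (np.float64(301.43682386734275), np.float64(184.31938311784282)) (np.float64(301.56603403982757), np.float64(194.87600384565778))
251 137
```

View pics/c3.png

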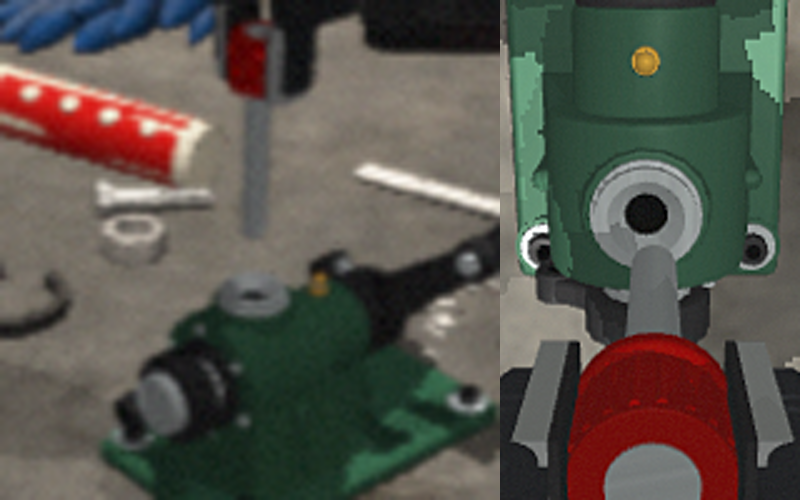

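The wrist crop shows the bush bore at about (278,205) and the nose at about (282,217), so I need roughly 2 mm in tool −y. The scene crop agrees that they're nearly aligned.

>>> send_rows --deltas '[{"hand": -0.6,"x": 0.1,"y": -0.2,"z": 0.8,"spin": 0},{"hand": -0.6,"x": 0.1,"y": -0.2,"z": 1.8,"spin": 0},{"hand": -0.6,"x": 0.1,"y": -0.2,"z": 2.5,"spin": 0},{"hand": -0.6,"x": 0.1,"y": -0.2,"z": 2.9,"spin": 0},{"hand": -0.6,"x": 0.1,"y": -0.2,"z": 3.2,"spin": 0},{"hand": -0.6,"x": 0.1,"y": -0.2,"z": 3.5,"spin": 0},{"hand": -0.6,"x": 0.1,"y": -0.2,"z": 3.8,"spin": 0},{"hand": -0.6,"x": 0.1,"y": -0.2,"z": 4.1,"spin": 0},{"hand": -0.6,"x": 0.1,"y": -0.2,"z": 4.4,"spin": 0},{"hand": -0.6,"x": 0.1,"y": -0.2,"z": 4.4,"spin": 0}]'

```text
time: 7.95
position: [0.5675, -0.0253, 0.172]
eef_rot: [180.0, -0.0, -97.0]
wrist_force: [-0.1, -1.2, -1.2]
gripper_width: 0.0261
grasp_force: 39.9
```

>>> send_rows --deltas '[{"hand": -0.6,"x": 0,"y": 0,"z": 0.3,"spin": 0},{"hand": -0.6,"x": 0,"y": 0,"z": 0.6,"spin": 0},{"hand": -0.6,"x": 0,"y": 0,"z": 0.9,"spin": 0},{"hand": -0.6,"x": 0,"y": 0,"z": 1.05,"spin": 0},{"hand": -0.6,"x": 0,"y": 0,"z": 1.15,"spin": 0},{"hand": -0.6,"x": 0,"y": 0,"z": 1.2,"spin": 0},{"hand": -0.6,"x": 0,"y": 0,"z": 1.25,"spin": 0},{"hand": -0.6,"x": 0,"y": 0,"z": 1.25,"spin": 0},{"hand": -0.6,"x": 0,"y": 0,"z": 1.25,"spin": 0},{"hand": -0.6,"x": 0,"y": 0,"z": 1.25,"spin": 0}]'

```text
time: 9.2
position: [0.5677, -0.0252, 0.1598]
eef_rot: [-180.0, -0.0, -97.0]
wrist_force: [0.6, -0.8, -1.3]
gripper_width: 0.0262
grasp_force: 39.9
```

>>> send_rows --deltas '[{"hand": 0.0,"x": 0,"y": 0,"z": 0,"spin": 0},{"hand": 0.3,"x": 0,"y": 0,"z": 0,"spin": 0},{"hand": 0.3,"x": 0,"y": 0,"z": 0,"spin": 0},{"hand": 0.3,"x": 0,"y": 0,"z": -1,"spin": 0},{"hand": 0.3,"x": 0,"y": 0,"z": -3,"spin": 0},{"hand": 0.3,"x": 0,"y": 0,"z": -5,"spin": 0},{"hand": 0.3,"x": 0,"y": 0,"z": -7,"spin": 0},{"hand": 0.3,"x": 0,"y": 0,"z": -8,"spin": 0},{"hand": 0.3,"x": 0,"y": 0,"z": -8,"spin": 0},{"hand": 0.3,"x": 0,"y": 0,"z": -8,"spin": 0}]'

```text
time: 10.45
position: [0.5672, -0.0252, 0.239]
eef_rot: [179.9, -0.0, -97.0]
wrist_force: [0.0, -0.1, -0.5]
gripper_width: 0.0551
grasp_force: 0.0
```

```bash
cat >> h.py <<'E'
def head(c=None):
    c=c or cap('scene');H=cv2.cvtColor(c['color'],cv2.COLOR_RGB2HSV);W=cloud(c)
    k=((H[...,0]<6)|(H[...,0]>174))&(H[...,1]>150)&(H[...,2]>60)&(np.hypot(W[...,0]-.567,W[...,1]+.025)<.035)&(W[...,2]>.1)
    if k.sum()<5: return None
    v,u=np.nonzero(k);return k.sum(),np.round([u.mean(),v.mean(),v.min(),v.max()],1),np.nanpercentile(W[k],[5,50,95],axis=0)[:,2].round(3),np.nanmedian(W[k],0).round(4)
E
python3 - <<'E'
from h import *
print(head());print(head(cap('top')))
b=cap('scene')
for z in(.12,.162,.188):print(z,proj(b,(.567,-.0253,z)))
cv2.imwrite('pics/c4.png',cv2.resize(b['color'][120:260,240:400],None,fx=4,fy=4,interpolation=2)[...,::-1])
go(.482,-.138,.20,-96.9)
E
```

```text
(np.int64(124), array([301.9, 170.2, 164. , 176. ]), array([0.166, 0.179, 0.189]), array([ 0.5632, -0.0201,  0.179 ]))
None
0.12 (np.float64(301.32100147239953), np.float64(190.86001833885706))
0.162 (np.float64(301.93088945555337), np.float64(175.54095331836473))
0.188 (np.float64(302.3241817351942), np.float64(165.66230318867954))
go x 12.24 y 7.09 z 3.89 spin -0.1 (cm) dist 0.147
```

View pics/c4.png

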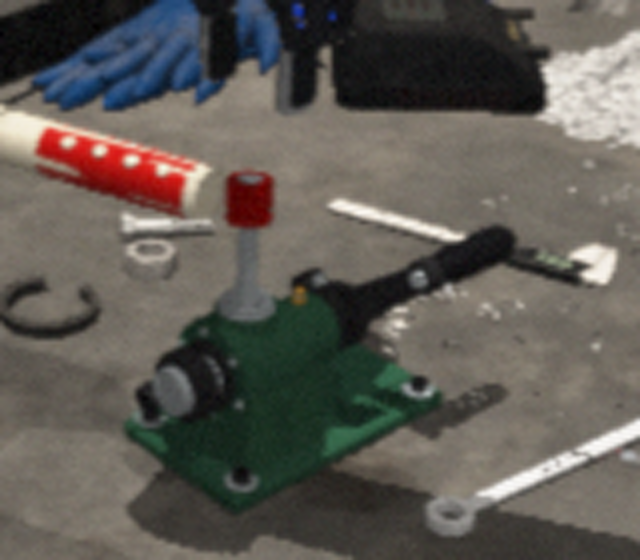

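The crop shows the pin upright in the bush with its head at v 164–176, as expected with the nose on the shaft. The handle is still leaning toward the robot. I'll move over it now.

>>> send_rows --deltas '[{"hand": 0.3,"x": 3,"y": 1.8,"z": 0,"spin": 0},{"hand": 0.3,"x": 6,"y": 3.6,"z": 0,"spin": 0},{"hand": 0.3,"x": 9,"y": 5.4,"z": 0.5,"spin": 0},{"hand": 0.3,"x": 11.5,"y": 6.7,"z": 2,"spin": 0},{"hand": 0.3,"x": 12.2,"y": 7.1,"z": 3.5,"spin": 0},{"hand": 0.3,"x": 12.2,"y": 7.1,"z": 4.5,"spin": 0},{"hand": 0.3,"x": 12.2,"y": 7.1,"z": 5,"spin": 0},{"hand": 0.3,"x": 12.2,"y": 7.1,"z": 5,"spin": 0},{"hand": 0.3,"x": 12.2,"y": 7.1,"z": 5,"spin": 0},{"hand": 0.3,"x": 12.2,"y": 7.1,"z": 5,"spin": 0}]'

```text
time: 11.85
position: [0.4827, -0.1374, 0.1902]
eef_rot: [-179.9, 0.0, -97.0]
wrist_force: [0.1, 1.0, 0.2]
gripper_width: 0.0557
grasp_force: 0.0
```

Run:
```python
from h import *
s=manip.state();print(s['position'],s['wrist_force']);a=cap('wrist');save(a,'w5.png');p=s['position']
W=cloud(a);r=W[(W[...,2]>.11)&(W[...,2]<.16)&(np.abs(W[...,0]-p[0])<.035)&(np.abs(W[...,1]-p[1])<.05)]
print(len(r),np.median(r,0),r.min(0),r.max(0));print(proj(a,(.482,-.138,.131)),proj(a,p-[0,0,.03]))
```

```text
[ 0.48272673 -0.13739255  0.19022806] [0.09000847 0.95468236 0.23944923]
5006 [ 0.48371571 -0.12837983  0.13719561] [ 0.46806751 -0.17038864  0.11011989] [ 0.51769846 -0.08796861  0.14178713]
(np.float64(281.8341577731722), np.float64(227.4099016926425)) (np.float64(280.798714857844), np.float64(246.70366949785316))
```

View pics/w5.png

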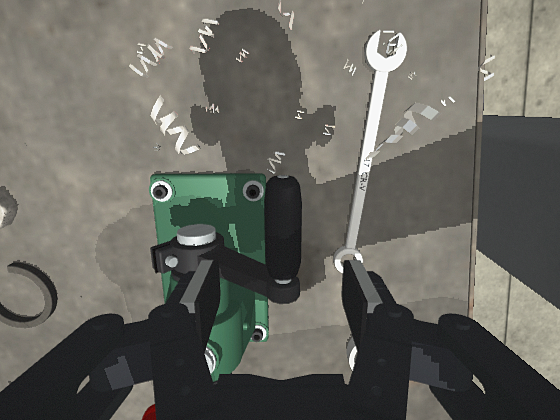

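The wrist view shows the handle at u≈284, v 178–282, centred between the open fingers and clear of the crank arm. I'll descend and grip lightly.

>>> send_rows --deltas '[{"hand": 0.3,"x": 0,"y": 0.1,"z": 2.5,"spin": 0},{"hand": 0.3,"x": 0,"y": 0.1,"z": 5,"spin": 0},{"hand": 0.3,"x": 0,"y": 0.1,"z": 7,"spin": 0},{"hand": 0.3,"x": 0,"y": 0.1,"z": 7.7,"spin": 0},{"hand": 0.3,"x": 0,"y": 0.1,"z": 7.7,"spin": 0},{"hand": -0.6,"x": 0,"y": 0.1,"z": 7.7,"spin": 0},{"hand": -0.6,"x": 0,"y": 0.1,"z": 7.7,"spin": 0},{"hand": -0.6,"x": 0,"y": 0.1,"z": 7.7,"spin": 0},{"hand": -0.6,"x": 0,"y": 0.1,"z": 7.7,"spin": 0},{"hand": -0.6,"x": 0,"y": 0.1,"z": 7.7,"spin": 0}]' --squeeze 20

```text
time: 13.15
position: [0.4812, -0.1374, 0.1131]
eef_rot: [180.0, -0.0, -97.0]
wrist_force: [-3.0, 1.0, 3.2]
gripper_width: 0.0231
grasp_force: 21.9
```

Run:
```python
from h import *
s=manip.state();p=s['position'];print(p,s['wrist_force'],s['gripper_width'],s['grasp_force'])
th=np.radians(-6.9);ex=np.array([np.cos(th),np.sin(th)])
xp=(p[:2]-[.567,-.0253])@ex;f0=np.arcsin(xp/.095);print(xp,f0,'z',.066+.095*np.cos(f0))
for f in np.arange(f0,.55,.07):print(round(f,3),'y %.2f z %.2f'%(-(95*np.sin(f)-95*np.sin(f0))/10,-(95*np.cos(f)-95*np.cos(f0))/10))
```

```text
[ 0.48120165 -0.13742461  0.11311762] [-3.01305474  0.97965527  3.22904556] 0.023148664385910317 21.862637400627136
-0.07170664174039225 -0.8553594653001563 z 0.12831498640226952
-0.855 y -0.00 z -0.00
-0.785 y -0.45 z -0.49
-0.715 y -0.94 z -0.94
-0.645 y -1.46 z -1.36
-0.575 y -2.00 z -1.74
-0.505 y -2.57 z -2.08
-0.435 y -3.16 z -2.38
-0.365 y -3.78 z -2.64
-0.295 y -4.41 z -2.86
-0.225 y -5.05 z -3.03
-0.155 y -5.70 z -3.15
-0.085 y -6.36 z -3.23
-0.015 y -7.02 z -3.27
0.055 y -7.69 z -3.25
0.125 y -8.35 z -3.19
0.195 y -9.01 z -3.09
0.265 y -9.66 z -2.94
0.335 y -10.29 z -2.74
0.405 y -10.91 z -2.50
0.475 y -11.51 z -2.22
0.545 y -12.09 z -1.89
```

>>> send_rows --deltas '[{"hand": -0.6,"x": 0,"y": -0.22,"z": -0.25,"spin": 0},{"hand": -0.6,"x": 0,"y": -0.45,"z": -0.49,"spin": 0},{"hand": -0.6,"x": 0,"y": -0.94,"z": -0.94,"spin": 0},{"hand": -0.6,"x": 0,"y": -1.46,"z": -1.36,"spin": 0},{"hand": -0.6,"x": 0,"y": -2.0,"z": -1.74,"spin": 0},{"hand": -0.6,"x": 0,"y": -2.57,"z": -2.08,"spin": 0},{"hand": -0.6,"x": 0,"y": -3.0,"z": -2.3,"spin": 0},{"hand": -0.6,"x": 0,"y": -3.16,"z": -2.38,"spin": 0},{"hand": -0.6,"x": 0,"y": -3.16,"z": -2.38,"spin": 0},{"hand": -0.6,"x": 0,"y": -3.16,"z": -2.38,"spin": 0}]'

```text
time: 14.4
position: [0.5132, -0.1413, 0.1376]
eef_rot: [-179.9, -0.0, -97.0]
wrist_force: [-4.4, 3.2, 5.8]
gripper_width: 0.0231
grasp_force: 22.0
```

```bash
cat >> h.py <<'E'
def chk():
    s=manip.state();p=s['position'];th=np.radians(-6.9)
    f=np.arcsin(((p[:2]-[.567,-.0253])@[np.cos(th),np.sin(th)])/.095)
    print(s['time'],p.round(4),s['wrist_force'].round(1),'ang',f.round(3),'grip',s['gripper_width'].round(4));print(head())
    print('z err mm',((p[2]+.019)-(.066+.095*np.cos(f)))*1000)
    for d in np.arange(0,.36,.035):print('%.3f y %.2f z %.2f'%(d,-9.5*(np.sin(f+d)-np.sin(f)),-9.5*(np.cos(f+d)-np.cos(f))))
E
python3 -c "
from h import *
chk()"
```

```text
Traceback (most recent call last):
  File "h.py", line 29, in chk
    print(s['time'],p.round(4),s['wrist_force'].round(1),'ang',f.round(3),'grip',s['gripper_width'].round(4));print(head())
                                                                                 ^^^^^^^^^^^^^^^^^^^^^^^^
AttributeError: 'float' object has no attribute 'round'
```

```bash
sed -i "s/s\['gripper_width'\].round(4)/s['gripper_width']/" h.py; python3 -c "
from h import *
chk()"
```

```text
14.4 [ 0.5132 -0.1413  0.1376] [-4.4  3.2  5.8] ang -0.429 grip 0.02307964413020506
(np.int64(125), array([305.1, 172.7, 165. , 179. ]), array([0.164, 0.178, 0.188]), array([ 0.5511, -0.0173,  0.1776]))
z err mm 4.226721253195342
0.000 y -0.00 z -0.00
0.035 y -0.30 z -0.13
0.070 y -0.61 z -0.26
0.105 y -0.93 z -0.37
0.140 y -1.24 z -0.47
0.175 y -1.56 z -0.56
0.210 y -1.89 z -0.63
0.245 y -2.21 z -0.70
0.280 y -2.54 z -0.76
0.315 y -2.87 z -0.80
0.350 y -3.20 z -0.83
```

>>> send_rows --deltas '[{"hand": -0.6,"x": 0,"y": -0.09,"z": -0.04,"spin": 0},{"hand": -0.6,"x": 0,"y": -0.18,"z": -0.08,"spin": 0},{"hand": -0.6,"x": 0,"y": -0.26,"z": -0.11,"spin": 0},{"hand": -0.6,"x": 0,"y": -0.35,"z": -0.15,"spin": 0},{"hand": -0.6,"x": 0,"y": -0.44,"z": -0.18,"spin": 0},{"hand": -0.6,"x": 0,"y": -0.53,"z": -0.22,"spin": 0},{"hand": -0.6,"x": 0,"y": -0.61,"z": -0.26,"spin": 0},{"hand": -0.6,"x": 0,"y": -0.7,"z": -0.29,"spin": 0},{"hand": -0.6,"x": 0,"y": -0.7,"z": -0.29,"spin": 0},{"hand": -0.6,"x": 0,"y": -0.7,"z": -0.29,"spin": 0}]'

```text
time: 15.7
position: [0.5201, -0.1421, 0.1405]
eef_rot: [-179.9, -0.0, -97.0]
wrist_force: [-3.7, 2.7, 5.0]
gripper_width: 0.0227
grasp_force: 22.0
```

```bash
python3 -c "
from h import *
chk()"
```

```text
15.7 [ 0.5201 -0.1421  0.1405] [-3.7  2.7  5. ] ang -0.35 grip 0.022668952586754502
(np.int64(126), array([305.2, 172.6, 165. , 179. ]), array([0.165, 0.178, 0.189]), array([ 0.5506, -0.0178,  0.178 ]))
z err mm 4.299711522855465
0.000 y -0.00 z -0.00
0.035 y -0.31 z -0.11
0.070 y -0.63 z -0.21
0.105 y -0.95 z -0.29
0.140 y -1.28 z -0.37
0.175 y -1.60 z -0.43
0.210 y -1.93 z -0.48
0.245 y -2.26 z -0.52
0.280 y -2.59 z -0.55
0.315 y -2.93 z -0.57
0.350 y -3.26 z -0.58
```

>>> send_rows --deltas '[{"hand": -0.6,"x": 0,"y": -0.09,"z": -0.03,"spin": 0},{"hand": -0.6,"x": 0,"y": -0.18,"z": -0.06,"spin": 0},{"hand": -0.6,"x": 0,"y": -0.27,"z": -0.1,"spin": 0},{"hand": -0.6,"x": 0,"y": -0.36,"z": -0.13,"spin": 0},{"hand": -0.6,"x": 0,"y": -0.45,"z": -0.16,"spin": 0},{"hand": -0.6,"x": 0,"y": -0.54,"z": -0.18,"spin": 0},{"hand": -0.6,"x": 0,"y": -0.63,"z": -0.21,"spin": 0},{"hand": -0.6,"x": 0,"y": -0.72,"z": -0.23,"spin": 0},{"hand": -0.6,"x": 0,"y": -0.72,"z": -0.23,"spin": 0},{"hand": -0.6,"x": 0,"y": -0.72,"z": -0.23,"spin": 0}]'

```text
time: 17.0
position: [0.5277, -0.143, 0.1431]
eef_rot: [-179.9, -0.0, -97.0]
wrist_force: [-3.1, 3.2, 6.1]
gripper_width: 0.0226
grasp_force: 22.1
```

```bash
python3 -c "
from h import *
chk()"
```

```text
17.0 [ 0.5277 -0.143   0.1431] [-3.1  3.2  6.1] ang -0.265 grip 0.02260518226505317
(np.int64(122), array([305.3, 172.7, 165. , 179. ]), array([0.165, 0.178, 0.188]), array([ 0.5499, -0.0173,  0.1783]))
z err mm 4.394596663380962
0.000 y -0.00 z -0.00
0.035 y -0.32 z -0.08
0.070 y -0.65 z -0.15
0.105 y -0.97 z -0.21
0.140 y -1.30 z -0.26
0.175 y -1.63 z -0.29
0.210 y -1.97 z -0.32
0.245 y -2.30 z -0.33
0.280 y -2.63 z -0.33
0.315 y -2.96 z -0.32
0.350 y -3.29 z -0.30
```

>>> send_rows --deltas '[{"hand": -0.6,"x": 0,"y": -0.09,"z": -0.02,"spin": 0},{"hand": -0.6,"x": 0,"y": -0.18,"z": -0.04,"spin": 0},{"hand": -0.6,"x": 0,"y": -0.27,"z": -0.06,"spin": 0},{"hand": -0.6,"x": 0,"y": -0.36,"z": -0.08,"spin": 0},{"hand": -0.6,"x": 0,"y": -0.45,"z": -0.1,"spin": 0},{"hand": -0.6,"x": 0,"y": -0.55,"z": -0.13,"spin": 0},{"hand": -0.6,"x": 0,"y": -0.64,"z": -0.15,"spin": 0},{"hand": -0.6,"x": 0,"y": -0.74,"z": -0.16,"spin": 0},{"hand": -0.6,"x": 0,"y": -0.74,"z": -0.16,"spin": 0},{"hand": -0.6,"x": 0,"y": -0.74,"z": -0.16,"spin": 0}]'

```text
time: 18.3
position: [0.5356, -0.144, 0.1449]
eef_rot: [-179.8, -0.0, -97.0]
wrist_force: [-2.7, 3.0, 6.6]
gripper_width: 0.0225
grasp_force: 22.1
```

```bash
python3 -c "
from h import *
chk()"
```

```text
18.3 [ 0.5356 -0.144   0.1449] [-2.7  3.   6.6] ang -0.179 grip 0.02254167734110593
(np.int64(125), array([305.3, 172.9, 166. , 179. ]), array([0.165, 0.177, 0.188]), array([ 0.5506, -0.0171,  0.1774]))
z err mm 4.448884690568838
0.000 y -0.00 z -0.00
0.035 y -0.33 z -0.05
0.070 y -0.66 z -0.10
0.105 y -0.99 z -0.13
0.140 y -1.32 z -0.15
0.175 y -1.65 z -0.15
0.210 y -1.99 z -0.15
0.245 y -2.32 z -0.13
0.280 y -2.65 z -0.10
0.315 y -2.98 z -0.07
0.350 y -3.31 z -0.01
```

>>> send_rows --deltas '[{"hand": -0.6,"x": 0,"y": -0.09,"z": -0.03,"spin": 0},{"hand": -0.6,"x": 0,"y": -0.18,"z": -0.05,"spin": 0},{"hand": -0.6,"x": 0,"y": -0.27,"z": -0.07,"spin": 0},{"hand": -0.6,"x": 0,"y": -0.36,"z": -0.09,"spin": 0},{"hand": -0.6,"x": 0,"y": -0.46,"z": -0.11,"spin": 0},{"hand": -0.6,"x": 0,"y": -0.56,"z": -0.13,"spin": 0},{"hand": -0.6,"x": 0,"y": -0.66,"z": -0.14,"spin": 0},{"hand": -0.6,"x": 0,"y": -0.75,"z": -0.15,"spin": 0},{"hand": -0.6,"x": 0,"y": -0.75,"z": -0.15,"spin": 0},{"hand": -0.6,"x": 0,"y": -0.75,"z": -0.15,"spin": 0}]'

```text
time: 19.6
position: [0.543, -0.1448, 0.1461]
eef_rot: [-179.8, 0.0, -97.0]
wrist_force: [-1.3, 2.7, 5.6]
gripper_width: 0.023
grasp_force: 22.0
```

```bash
python3 -c "
from h import *
chk()"
```

```text
19.6 [ 0.543  -0.1448  0.1461] [-1.3  2.7  5.6] ang -0.1 grip 0.022983022579358678
(np.int64(129), array([304.8, 172.8, 165. , 179. ]), array([0.164, 0.178, 0.188]), array([ 0.5503, -0.0156,  0.1783]))
z err mm 4.527573148303709
0.000 y -0.00 z -0.00
0.035 y -0.33 z -0.03
0.070 y -0.66 z -0.04
0.105 y -1.00 z -0.05
0.140 y -1.33 z -0.04
0.175 y -1.66 z -0.02
0.210 y -1.99 z 0.01
0.245 y -2.32 z 0.05
0.280 y -2.65 z 0.11
0.315 y -2.98 z 0.17
0.350 y -3.30 z 0.25
```

>>> send_rows --deltas '[{"hand": -0.6,"x": 0,"y": -0.09,"z": -0.01,"spin": 0},{"hand": -0.6,"x": 0,"y": -0.18,"z": -0.02,"spin": 0},{"hand": -0.6,"x": 0,"y": -0.27,"z": -0.03,"spin": 0},{"hand": -0.6,"x": 0,"y": -0.36,"z": -0.04,"spin": 0},{"hand": -0.6,"x": 0,"y": -0.46,"z": -0.05,"spin": 0},{"hand": -0.6,"x": 0,"y": -0.56,"z": -0.05,"spin": 0},{"hand": -0.6,"x": 0,"y": -0.66,"z": -0.05,"spin": 0},{"hand": -0.6,"x": 0,"y": -0.75,"z": -0.05,"spin": 0},{"hand": -0.6,"x": 0,"y": -0.75,"z": -0.05,"spin": 0},{"hand": -0.6,"x": 0,"y": -0.75,"z": -0.05,"spin": 0}]'

```text
time: 20.9
position: [0.5506, -0.1457, 0.1466]
eef_rot: [-179.8, 0.0, -97.0]
wrist_force: [-2.2, 2.3, 5.4]
gripper_width: 0.0229
grasp_force: 22.0
```

```bash
python3 -c "
from h import *
chk()"
```

```text
20.9 [ 0.5506 -0.1457  0.1466] [-2.2  2.3  5.4] ang -0.019 grip 0.022885699272801225
(np.int64(123), array([304.3, 173.5, 166. , 179. ]), array([0.163, 0.177, 0.187]), array([ 0.5506, -0.0146,  0.1767]))
z err mm 4.588463850307645
0.000 y -0.00 z -0.00
0.035 y -0.33 z -0.00
0.070 y -0.66 z 0.01
0.105 y -1.00 z 0.03
0.140 y -1.33 z 0.07
0.175 y -1.66 z 0.11
0.210 y -1.98 z 0.17
0.245 y -2.31 z 0.24
0.280 y -2.63 z 0.32
0.315 y -2.95 z 0.41
0.350 y -3.27 z 0.51
```

The head may have dropped slightly, so I'll take smaller steps.

>>> send_rows --deltas '[{"hand": -0.6,"x": 0,"y": -0.06,"z": 0,"spin": 0},{"hand": -0.6,"x": 0,"y": -0.12,"z": 0,"spin": 0},{"hand": -0.6,"x": 0,"y": -0.18,"z": 0,"spin": 0},{"hand": -0.6,"x": 0,"y": -0.24,"z": 0,"spin": 0},{"hand": -0.6,"x": 0,"y": -0.3,"z": 0,"spin": 0},{"hand": -0.6,"x": 0,"y": -0.36,"z": 0,"spin": 0},{"hand": -0.6,"x": 0,"y": -0.42,"z": 0,"spin": 0},{"hand": -0.6,"x": 0,"y": -0.48,"z": 0,"spin": 0},{"hand": -0.6,"x": 0,"y": -0.48,"z": 0,"spin": 0},{"hand": -0.6,"x": 0,"y": -0.48,"z": 0,"spin": 0}]'

```text
time: 22.2
position: [0.5555, -0.1463, 0.1465]
eef_rot: [-179.8, 0.0, -97.0]
wrist_force: [-1.6, 2.6, 5.0]
gripper_width: 0.0226
grasp_force: 22.0
```

```bash
python3 -c "
from h import *
chk()"
```

```text
22.2 [ 0.5555 -0.1463  0.1465] [-1.6  2.6  5. ] ang 0.033 grip 0.02261590478546905
(np.int64(125), array([304.2, 173.6, 166. , 180. ]), array([0.162, 0.176, 0.186]), array([ 0.5515, -0.0151,  0.1761]))
z err mm 4.59272209372047
0.000 y -0.00 z -0.00
0.035 y -0.33 z 0.02
0.070 y -0.66 z 0.04
0.105 y -0.99 z 0.08
0.140 y -1.32 z 0.14
0.175 y -1.65 z 0.20
0.210 y -1.97 z 0.27
0.245 y -2.29 z 0.36
0.280 y -2.61 z 0.46
0.315 y -2.93 z 0.56
0.350 y -3.24 z 0.68
```

>>> send_rows --deltas '[{"hand": -0.6,"x": 0,"y": -0.06,"z": 0,"spin": 0},{"hand": -0.6,"x": 0,"y": -0.12,"z": 0,"spin": 0},{"hand": -0.6,"x": 0,"y": -0.18,"z": 0.01,"spin": 0},{"hand": -0.6,"x": 0,"y": -0.24,"z": 0.01,"spin": 0},{"hand": -0.6,"x": 0,"y": -0.3,"z": 0.01,"spin": 0},{"hand": -0.6,"x": 0,"y": -0.36,"z": 0.02,"spin": 0},{"hand": -0.6,"x": 0,"y": -0.42,"z": 0.02,"spin": 0},{"hand": -0.6,"x": 0,"y": -0.48,"z": 0.02,"spin": 0},{"hand": -0.6,"x": 0,"y": -0.48,"z": 0.02,"spin": 0},{"hand": -0.6,"x": 0,"y": -0.48,"z": 0.02,"spin": 0}]'

```text
time: 23.5
position: [0.5603, -0.1469, 0.1463]
eef_rot: [-179.8, 0.0, -97.0]
wrist_force: [-0.9, 2.7, 5.0]
gripper_width: 0.0222
grasp_force: 22.0
```

```bash
python3 -c "
from h import *
chk()"
```

```text
23.5 [ 0.5603 -0.1469  0.1463] [-0.9  2.7  5. ] ang 0.084 grip 0.022174184275877397
(np.int64(122), array([302. , 182.4, 175. , 188. ]), array([0.137, 0.15 , 0.16 ]), array([ 0.5579, -0.0163,  0.15  ]))
z err mm 4.6526195069001295
0.000 y -0.00 z -0.00
0.035 y -0.33 z 0.03
0.070 y -0.66 z 0.08
0.105 y -0.99 z 0.14
0.140 y -1.31 z 0.20
0.175 y -1.64 z 0.28
0.210 y -1.96 z 0.37
0.245 y -2.27 z 0.48
0.280 y -2.59 z 0.59
0.315 y -2.89 z 0.71
0.350 y -3.20 z 0.85
```

The pin is dropping. I'll hold still for one call and look again.

>>> send_rows --deltas '[{"hand": -0.6,"x": 0,"y": 0,"z": 0},{"hand": -0.6,"x": 0,"y": 0,"z": 0},{"hand": -0.6,"x": 0,"y": 0,"z": 0},{"hand": -0.6,"x": 0,"y": 0,"z": 0},{"hand": -0.6,"x": 0,"y": -0.05,"z": 0},{"hand": -0.6,"x": 0,"y": -0.1,"z": 0},{"hand": -0.6,"x": 0,"y": -0.1,"z": 0},{"hand": -0.6,"x": 0,"y": -0.1,"z": 0},{"hand": -0.6,"x": 0,"y": -0.1,"z": 0},{"hand": -0.6,"x": 0,"y": -0.1,"z": 0}]'

```text
invalid input
```

```bash
python3 -c "
from h import *
chk()
b=cap('scene')
for z in (.12,.1275,.146,.154): print(z,proj(b,(.567,-.0253,z)))" | grep -v ' y '
```

```text
23.55 [ 0.5603 -0.1469  0.1463] [-1.2  2.9  4.9] ang 0.084 grip 0.022492298818710104
(np.int64(118), array([302. , 182.9, 176. , 189. ]), array([0.136, 0.149, 0.159]), array([ 0.5577, -0.0155,  0.1488]))
z err mm 4.6514775000729145
0.12 (np.float64(301.32100147239953), np.float64(190.86001833885706))
0.1275 (np.float64(301.4276885006084), np.float64(188.1802712916646))
0.146 (np.float64(301.6949400413773), np.float64(181.46749149775167))
0.154 (np.float64(301.8123478433052), np.float64(178.5184618376722))
```

>>> send_rows --deltas '[{"hand": -0.6,"x": 0,"y": 0,"z": 0,"spin": 0},{"hand": -0.6,"x": 0,"y": -0.02,"z": 0,"spin": 0},{"hand": -0.6,"x": 0,"y": -0.04,"z": 0,"spin": 0},{"hand": -0.6,"x": 0,"y": -0.06,"z": 0,"spin": 0},{"hand": -0.6,"x": 0,"y": -0.08,"z": 0,"spin": 0},{"hand": -0.6,"x": 0,"y": -0.1,"z": 0,"spin": 0},{"hand": -0.6,"x": 0,"y": -0.12,"z": 0,"spin": 0},{"hand": -0.6,"x": 0,"y": -0.14,"z": 0,"spin": 0},{"hand": -0.6,"x": 0,"y": -0.14,"z": 0,"spin": 0},{"hand": -0.6,"x": 0,"y": -0.14,"z": 0,"spin": 0}]'

```text
time: 24.9
position: [0.5615, -0.1471, 0.1462]
eef_rot: [-179.8, 0.0, -97.0]
wrist_force: [-1.4, 2.2, 5.2]
gripper_width: 0.0227
grasp_force: 22.0
```

```bash
python3 -c "
from h import *
chk()" | grep -v ' y '
```

```text
24.9 [ 0.5615 -0.1471  0.1462] [-1.4  2.2  5.2] ang 0.097 grip 0.02274038115739161
(np.int64(123), array([302., 183., 176., 189.]), array([0.135, 0.149, 0.158]), array([ 0.5573, -0.0154,  0.1489]))
z err mm 4.665233677210084
```

Dropped about 35 mm and still hung just short of the plunger. I'll ease the crank on a little toward mid play, since the force is low.

>>> send_rows --deltas '[{"hand": -0.6,"x": 0,"y": -0.04,"z": 0,"spin": 0},{"hand": -0.6,"x": 0,"y": -0.08,"z": 0,"spin": 0},{"hand": -0.6,"x": 0,"y": -0.12,"z": 0.01,"spin": 0},{"hand": -0.6,"x": 0,"y": -0.16,"z": 0.01,"spin": 0},{"hand": -0.6,"x": 0,"y": -0.2,"z": 0.02,"spin": 0},{"hand": -0.6,"x": 0,"y": -0.24,"z": 0.02,"spin": 0},{"hand": -0.6,"x": 0,"y": -0.28,"z": 0.03,"spin": 0},{"hand": -0.6,"x": 0,"y": -0.3,"z": 0.03,"spin": 0},{"hand": -0.6,"x": 0,"y": -0.3,"z": 0.03,"spin": 0},{"hand": -0.6,"x": 0,"y": -0.3,"z": 0.03,"spin": 0}]'

```text
time: 26.2
position: [0.5644, -0.1474, 0.1459]
eef_rot: [-179.8, 0.0, -97.0]
wrist_force: [-1.4, 3.1, 5.3]
gripper_width: 0.0228
grasp_force: 22.0
```

```bash
python3 -c "
from h import *
chk()" | grep -v ' y '
```

```text
26.2 [ 0.5644 -0.1474  0.1459] [-1.4  3.1  5.3] ang 0.128 grip 0.022811154237942586
(np.int64(119), array([301.1, 187.6, 180. , 193. ]), array([0.123, 0.136, 0.146]), array([ 0.5591, -0.0143,  0.1361]))
z err mm 4.668398485252689
```

The pin is now on the plunger, down about 43 mm. I'll nudge the crank another 0.02 rad toward mid play, release the handle and lift off.

>>> send_rows --deltas '[{"hand": -0.6,"x": 0,"y": -0.05,"z": 0,"spin": 0},{"hand": -0.6,"x": 0,"y": -0.1,"z": 0,"spin": 0},{"hand": -0.6,"x": 0,"y": -0.15,"z": 0.01,"spin": 0},{"hand": -0.6,"x": 0,"y": -0.2,"z": 0.01,"spin": 0},{"hand": 0.3,"x": 0,"y": -0.2,"z": 0.01,"spin": 0},{"hand": 0.3,"x": 0,"y": -0.2,"z": 0.01,"spin": 0},{"hand": 0.3,"x": 0,"y": -0.2,"z": -2,"spin": 0},{"hand": 0.3,"x": 0,"y": -0.2,"z": -4.5,"spin": 0},{"hand": 0.3,"x": 0,"y": -0.2,"z": -6,"spin": 0},{"hand": 0.3,"x": 0,"y": -0.2,"z": -6,"spin": 0}]'

```text
time: 27.5
position: [0.5654, -0.1479, 0.2057]
eef_rot: [-179.9, 0.0, -97.0]
wrist_force: [-0.2, 0.6, -0.1]
gripper_width: 0.0556
grasp_force: 0.0
```

```bash
python3 -c "
from h import *
chk()
b=cap('scene');cv2.imwrite('pics/c6.png',cv2.resize(b['color'][120:260,240:400],None,fx=4,fy=4,interpolation=2)[...,::-1])
go(.567,-.0253,.19,-97)" | grep -v '^0'
```

```text
27.5 [ 0.5654 -0.1479  0.2057] [-0.2  0.6 -0.1] ang 0.139 grip 0.05561045923978831
(np.int64(117), array([301.1, 187.7, 181. , 193. ]), array([0.123, 0.136, 0.146]), array([ 0.5582, -0.0148,  0.1357]))
z err mm 64.65290275672992
go x -12.18 y 1.23 z 1.40 spin -0.0 (cm) dist 0.123
```

View pics/c6.png

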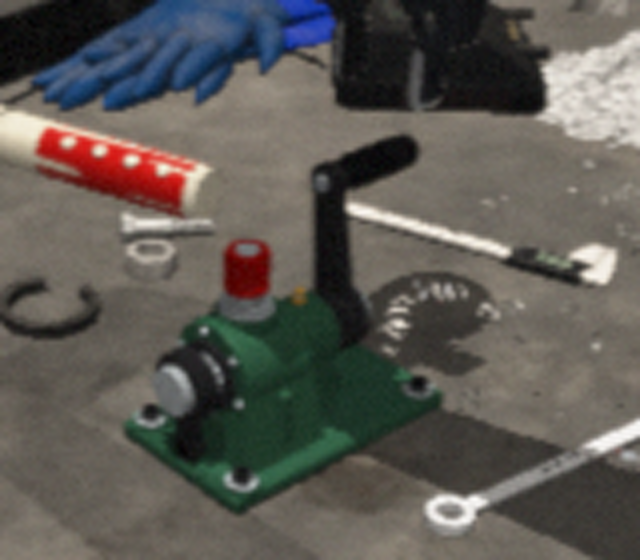

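The crop shows the pin sunk into the bush with only a small gap under the head, the crank near upright, and the gripper clear. I'll go over the head with the fingers shut.

>>> send_rows --deltas '[{"hand": -1,"x": -2,"y": 0.2,"z": 0,"spin": 0},{"hand": -1,"x": -5,"y": 0.5,"z": 0,"spin": 0},{"hand": -1,"x": -8,"y": 0.8,"z": 0,"spin": 0},{"hand": -1,"x": -11,"y": 1.1,"z": 0,"spin": 0},{"hand": -1,"x": -12.2,"y": 1.3,"z": 0.5,"spin": 0},{"hand": -1,"x": -12.2,"y": 1.3,"z": 2,"spin": 0},{"hand": -1,"x": -12.2,"y": 1.3,"z": 3.5,"spin": 0},{"hand": -1,"x": -12.2,"y": 1.3,"z": 4.5,"spin": 0},{"hand": -1,"x": -12.2,"y": 1.3,"z": 5,"spin": 0},{"hand": -1,"x": -12.2,"y": 1.3,"z": 5,"spin": 0}]'

```text
time: 28.85
position: [0.5668, -0.0255, 0.1545]
eef_rot: [180.0, -0.0, -97.0]
wrist_force: [-1.0, -0.8, 0.8]
gripper_width: -0.0
grasp_force: 0.0
```

>>> send_rows --deltas '[{"hand": -1,"x": 0,"y": 0,"z": 0.3,"spin": 0},{"hand": -1,"x": 0,"y": 0,"z": 0.5,"spin": 0},{"hand": -1,"x": 0,"y": 0,"z": 0.65,"spin": 0},{"hand": -1,"x": 0,"y": 0,"z": 0.75,"spin": 0},{"hand": -1,"x": 0,"y": 0,"z": 0.85,"spin": 0},{"hand": -1,"x": 0,"y": 0,"z": 0.95,"spin": 0},{"hand": -1,"x": 0,"y": 0,"z": 1.05,"spin": 0},{"hand": -1,"x": 0,"y": 0,"z": 1.15,"spin": 0},{"hand": -1,"x": 0,"y": 0,"z": 1.2,"spin": 0},{"hand": -1,"x": 0,"y": 0,"z": 1.2,"spin": 0}]'

```text
time: 30.1
position: [0.5678, -0.0251, 0.144]
eef_rot: [-179.9, 0.0, -97.0]
wrist_force: [0.1, -0.7, 4.6]
gripper_width: 0.0001
grasp_force: 2.6
```

>>> send_rows --deltas '[{"hand": -1,"x": 0,"y": 0,"z": 0.06,"spin": 0},{"hand": -1,"x": 0,"y": 0,"z": 0.12,"spin": 0},{"hand": -1,"x": 0,"y": 0,"z": 0.18,"spin": 0},{"hand": -1,"x": 0,"y": 0,"z": 0.24,"spin": 0},{"hand": -1,"x": 0,"y": 0,"z": 0.3,"spin": 0},{"hand": -1,"x": 0,"y": 0,"z": 0.36,"spin": 0},{"hand": -1,"x": 0,"y": 0,"z": 0.42,"spin": 0},{"hand": -1,"x": 0,"y": 0,"z": 0.48,"spin": 0},{"hand": -1,"x": 0,"y": 0,"z": 0.5,"spin": 0},{"hand": -1,"x": 0,"y": 0,"z": 0.5,"spin": 0}]'

```text
time: 31.35
position: [0.5683, -0.0251, 0.1397]
eef_rot: [-179.8, 0.0, -97.0]
wrist_force: [0.1, -0.3, 8.0]
gripper_width: -0.0001
grasp_force: 3.6
```

>>> send_rows --deltas '[{"hand": -1,"x": 0,"y": 0,"z": 0.05,"spin": 0},{"hand": -1,"x": 0,"y": 0,"z": 0.1,"spin": 0},{"hand": -1,"x": 0,"y": 0,"z": 0.15,"spin": 0},{"hand": -1,"x": 0,"y": 0,"z": 0.2,"spin": 0},{"hand": -1,"x": 0,"y": 0,"z": 0.25,"spin": 0},{"hand": -1,"x": 0,"y": 0,"z": 0.3,"spin": 0},{"hand": -1,"x": 0,"y": 0,"z": 0.35,"spin": 0},{"hand": -1,"x": 0,"y": 0,"z": 0.4,"spin": 0},{"hand": -1,"x": 0,"y": 0,"z": 0.4,"spin": 0},{"hand": -1,"x": 0,"y": 0,"z": 0.4,"spin": 0}]'

```text
time: 32.6
position: [0.5685, -0.0253, 0.1364]
eef_rot: [-179.7, -0.0, -96.9]
wrist_force: [-0.9, -0.3, 10.0]
gripper_width: 0.0001
grasp_force: 5.2
```

```bash
python3 -c "
from h import *
chk()" | grep -v '^0'
```

```text
32.6 [ 0.5685 -0.0253  0.1364] [-0.9 -0.3 10. ] ang 0.016 grip 0.00010721017256125538
(np.int64(112), array([300.8, 190.9, 185. , 196. ]), array([0.114, 0.127, 0.137]), array([ 0.5593, -0.0143,  0.1266]))
z err mm -5.553135042382612
```

>>> send_rows --deltas '[{"hand": -1,"x": 0,"y": 0,"z": 0.04,"spin": 0},{"hand": -1,"x": 0,"y": 0,"z": 0.08,"spin": 0},{"hand": -1,"x": 0,"y": 0,"z": 0.12,"spin": 0},{"hand": -1,"x": 0,"y": 0,"z": 0.16,"spin": 0},{"hand": -1,"x": 0,"y": 0,"z": 0.2,"spin": 0},{"hand": -1,"x": 0,"y": 0,"z": 0.24,"spin": 0},{"hand": -1,"x": 0,"y": 0,"z": 0.28,"spin": 0},{"hand": -1,"x": 0,"y": 0,"z": 0.3,"spin": 0},{"hand": -1,"x": 0,"y": 0,"z": 0.3,"spin": 0},{"hand": -1,"x": 0,"y": 0,"z": 0.3,"spin": 0}]'

```text
time: 33.9
position: [0.5687, -0.0254, 0.1362]
eef_rot: [-179.6, -0.0, -96.9]
wrist_force: [-5.6, 0.8, 22.2]
gripper_width: -0.0005
grasp_force: 11.3
```

It stopped solid at 22 N with the head top at z≈0.136, which matches fully home. I'll retreat and check.

>>> send_rows --deltas '[{"hand": -1,"x": 0,"y": 0,"z": 0.08,"spin": 0},{"hand": -1,"x": 0,"y": 0,"z": 0.08,"spin": 0},{"hand": -1,"x": 0,"y": 0,"z": -0.5,"spin": 0},{"hand": -1,"x": 0,"y": 0,"z": -1.5,"spin": 0},{"hand": -1,"x": 0,"y": 0,"z": -4,"spin": 0},{"hand": -1,"x": 0,"y": 0,"z": -7,"spin": 0},{"hand": -1,"x": 0,"y": 0,"z": -10,"spin": 0},{"hand": -1,"x": 0,"y": 0,"z": -12,"spin": 0},{"hand": -1,"x": 0,"y": 0,"z": -12,"spin": 0},{"hand": -1,"x": 0,"y": 0,"z": -12,"spin": 0}]'

```text
time: 35.15
position: [0.5661, -0.025, 0.2494]
eef_rot: [179.8, -0.0, -97.0]
wrist_force: [0.3, 0.0, -0.8]
gripper_width: 0.0
grasp_force: 0.0
```

```bash
python3 -c "
from h import *
chk()
b=cap('scene');w=cap('wrist')
x=cv2.resize(b['color'][160:230,270:330],(480,560),interpolation=2);y=cv2.resize(w['color'][150:350,225:335],(308,560),interpolation=2)
cv2.imwrite('pics/c7.png',np.hstack([x,y])[...,::-1])" | grep -v '^0'
```

```text
35.15 [ 0.5661 -0.025   0.2494] [ 0.3  0.  -0.8] ang -0.01 grip 1.0525419952869776e-05
(np.int64(115), array([301. , 190.3, 184. , 196. ]), array([0.114, 0.128, 0.138]), array([ 0.5596, -0.0159,  0.128 ]))
z err mm 107.36026262636238
```

View pics/c7.png

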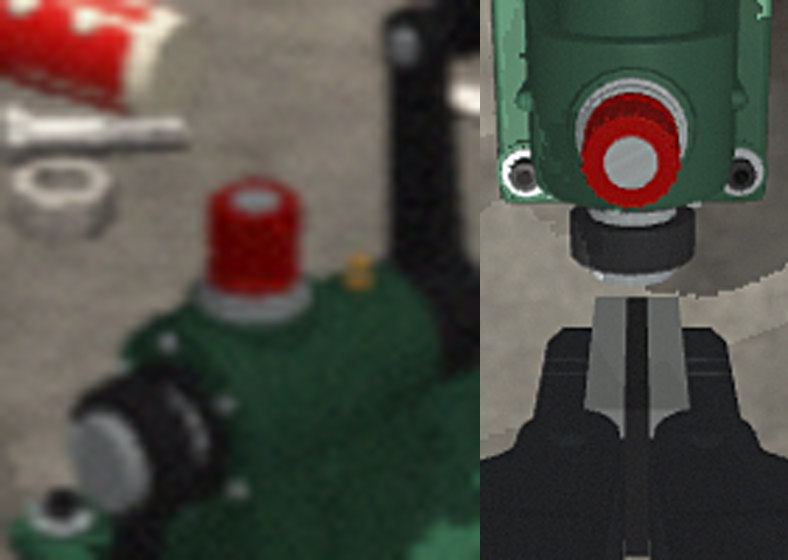

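The crops show the head sitting on the bush ring and the gripper clear. I'll do one relative depth check of head top against bush face, which should read 26 mm.

Run:
```python
from h import *
T=[];B=[]
for i in range(4):
    a=cap('wrist');W=cloud(a);H=cv2.cvtColor(a['color'],cv2.COLOR_RGB2HSV);g=H[...,1]<40
    c=np.hypot(W[...,0]-.567,W[...,1]+.0255)
    k=g&(W[...,2]>.128)&(W[...,2]<.145)&(c<.012);T.append(np.median(W[k][:,2]))
    k2=g&(W[...,2]>.1)&(W[...,2]<.118)&(c<.02);B.append(np.median(W[k2][:,2]))
    print(k.sum(),k2.sum(),np.mean(W[k],0),T[-1],B[-1],(T[-1]-B[-1])*1000)
```

```text
261 280 [ 0.56797593 -0.02332971  0.13727539] 0.13728461363290992 0.10681693236147297 30.467681271436952
269 279 [ 0.56789743 -0.02333663  0.13721445] 0.13725696518583336 0.10693207028010347 30.324894905729884
265 287 [ 0.56793589 -0.02329701  0.13720769] 0.1372002656319492 0.10679686930027596 30.403396331673243
263 289 [ 0.56791921 -0.02326757  0.13717449] 0.13715369774027475 0.10680822262138653 30.345475118888217
```

Run:
```python
from h import *
a=cap('wrist');W=cloud(a);H=cv2.cvtColor(a['color'],cv2.COLOR_RGB2HSV);g=H[...,1]<40
c=np.hypot(W[...,0]-.567,W[...,1]+.0255)
k2=g&(W[...,2]>.095)&(W[...,2]<.125)&(c<.02);z=np.sort(W[k2][:,2]);print(np.percentile(z,[1,10,30,50,70,80,90,95,99]).round(4))
print(np.histogram(z,np.arange(.095,.125,.001)))
```

```text
[0.103  0.1049 0.1059 0.1068 0.1096 0.11   0.1106 0.111  0.1114]
(array([ 0,  0,  0,  0,  0,  0,  0,  3, 11, 18, 62, 57, 18, 12, 46, 44, 14,
        1,  0,  0,  0,  0,  0,  0,  0,  0,  0,  0,  0]), array([0.095, 0.096, 0.097, 0.098, 0.099, 0.1  , 0.101, 0.102, 0.103,
       0.104, 0.105, 0.106, 0.107, 0.108, 0.109, 0.11 , 0.111, 0.112,
       0.113, 0.114, 0.115, 0.116, 0.117, 0.118, 0.119, 0.12 , 0.121,
       0.122, 0.123, 0.124]))
```

The bush face reads 0.110 and the head top 0.137, so the gap could be up to about 1 mm, which is within the depth error. I'll press once more, gently and slightly firmer, and measure again.

>>> send_rows --deltas '[{"hand": -1,"x": 0,"y": 0,"z": 3,"spin": 0},{"hand": -1,"x": 0,"y": 0,"z": 7,"spin": 0},{"hand": -1,"x": 0,"y": 0,"z": 10,"spin": 0},{"hand": -1,"x": 0,"y": 0,"z": 11,"spin": 0},{"hand": -1,"x": 0,"y": 0,"z": 11.3,"spin": 0},{"hand": -1,"x": 0,"y": 0,"z": 11.5,"spin": 0},{"hand": -1,"x": 0,"y": 0,"z": 11.65,"spin": 0},{"hand": -1,"x": 0,"y": 0,"z": 11.8,"spin": 0},{"hand": -1,"x": 0,"y": 0,"z": 11.9,"spin": 0},{"hand": -1,"x": 0,"y": 0,"z": 12.0,"spin": 0}]'

```text
time: 36.8
position: [0.5686, -0.0252, 0.1361]
eef_rot: [-179.7, -0.0, -96.9]
wrist_force: [-5.7, 2.2, 20.7]
gripper_width: 0.0003
grasp_force: 10.4
```

>>> send_rows --deltas '[{"hand": -1,"x": 0,"y": 0,"z": 0.05,"spin": 0},{"hand": -1,"x": 0,"y": 0,"z": 0.1,"spin": 0},{"hand": -1,"x": 0,"y": 0,"z": 0.15,"spin": 0},{"hand": -1,"x": 0,"y": 0,"z": 0.2,"spin": 0},{"hand": -1,"x": 0,"y": 0,"z": 0.22,"spin": 0},{"hand": -1,"x": 0,"y": 0,"z": 0.24,"spin": 0},{"hand": -1,"x": 0,"y": 0,"z": 0.25,"spin": 0},{"hand": -1,"x": 0,"y": 0,"z": 0.25,"spin": 0},{"hand": -1,"x": 0,"y": 0,"z": 0.25,"spin": 0},{"hand": -1,"x": 0,"y": 0,"z": 0.25,"spin": 0}]'

```text
time: 38.05
position: [0.5687, -0.0252, 0.136]
eef_rot: [-179.6, -0.0, -96.9]
wrist_force: [-9.8, 2.2, 28.4]
gripper_width: 0.0001
grasp_force: 14.1
```

>>> send_rows --deltas '[{"hand": -1,"x": 0,"y": 0,"z": -0.3,"spin": 0},{"hand": -1,"x": 0,"y": 0,"z": -0.8,"spin": 0},{"hand": -1,"x": 0,"y": 0,"z": -1.5,"spin": 0},{"hand": -1,"x": 0,"y": 0,"z": -3,"spin": 0},{"hand": -1,"x": 0,"y": 0,"z": -6,"spin": 0},{"hand": -1,"x": 0,"y": 0,"z": -9,"spin": 0},{"hand": -1,"x": 0,"y": 0,"z": -12,"spin": 0},{"hand": -1,"x": 0,"y": 0,"z": -12.2,"spin": 0},{"hand": -1,"x": 0,"y": 0,"z": -12.2,"spin": 0},{"hand": -1,"x": 0,"y": 0,"z": -12.2,"spin": 0}]'

```text
time: 39.3
position: [0.5662, -0.0251, 0.2492]
eef_rot: [179.9, -0.0, -97.0]
wrist_force: [-0.3, 0.0, 0.9]
gripper_width: -0.0003
grasp_force: 0.0
```

Run:
```python
from h import *
a=cap('wrist');W=cloud(a);H=cv2.cvtColor(a['color'],cv2.COLOR_RGB2HSV);g=H[...,1]<40
c=np.hypot(W[...,0]-.567,W[...,1]+.0255)
k=g&(W[...,2]>.128)&(W[...,2]<.145)&(c<.012);q=W[k];A=np.c_[q[:,:2]-q[:,:2].mean(0),np.ones(len(q))]
s=np.linalg.lstsq(A,q[:,2],rcond=None)[0];print('head top',q.mean(0),'slope',s[:2])
k2=g&(W[...,2]>.1085)&(W[...,2]<.114)&(c<.018);print('face',np.median(W[k2][:,2]),k2.sum(),np.median(W[k2],0))
k3=(H[...,1]>150)&((H[...,0]<6)|(H[...,0]>174))&(c<.025)&(W[...,2]>.1);print('red z',np.percentile(W[k3][:,2],[1,5,50,95]))
```

```text
head top [ 0.56860487 -0.02358869  0.13696888] slope [ 0.00291162 -0.02463598]
face 0.11013920934789692 110 [ 0.55921861 -0.03343825  0.11013921]
red z [0.11329336 0.11454318 0.1359513  0.13725909]
```

```bash
python3 -c "
from station import manip
print(manip.finish_job())"
```

```text
the job is handed in; nothing more can be done
None
```

The rigging pin was pressed home to a solid stop at 28 N and measures upright, with its head within about 1 mm of the bush face by the camera; the gripper is clear, and the job was handed in at about 39 s (no verdict was returned).

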